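# Lift the print carrier out of its drain cradle and hold it level

## Robot

A 6-joint arm with a two-finger parallel gripper is mounted at the origin on the work surface. World frame = base frame: x ahead of the robot, y to its left, z up, the work surface at z = 0. Lengths are in m, angles in rad, forces in N, time in s.
With the tool pointing down it reaches from about 0.35 to 0.925 m from the base axis. Payload 6.4 kg.
Tool frame: the origin (TCP) lies at the very end of the fingers, on their centre line; the grasp point (between the pads) lies env.grip_depth behind it (env.grip_depth is the distance from the TCP to the grasp point, in m); z points along the fingers, x is the direction in which the jaws open and shut, and the axes are right-handed (so a half turn about z gives the same grasp; the last joint's range is limited). The gripper opens to 94 mm and grips with 3 to 60 N. Pads are 16 mm wide; open, the fingers measure 119 mm over their backs; the gripper's body (75 mm by 177 mm) begins 78 mm behind the grasp point.
Start: joints at [1.063, 0.245, 1.558, -0, 1.339, -0.174], TCP at [0.213, 0.614, 0.205] pointing down, gripper open.
Joint ranges: [-3.13, 3.13], [-1.02, 2.26], [0.13, 2.54], [-0.95, 4.09], [0.21, 2.88], [-2.74, 2.74]. Speed limits (rad/s): [2.57, 2.57, 3.14, 3.14, 3.14, 3.14].

## Interface

Orientations are given as a unit quaternion [w, x, y, z].
In Python, from cell import env gives the robot as it stands. The module is installed in compiled form; this text tells all that it offers.
- The arm moves only by the tool jog_arm, never from a script. Its argument "moves" is a list of rows, each a list of 5 numbers: the shift along the tool's x, y, z in cm, then the turn about the tool's z in degrees, then the opening, from 0 (shut) to 1 (fully open). A call has 1 to 8 rows; each row shifts and turns the commanded pose from where the row before left it, along the tool's axes as they then stand; what a row does not reach is not made up. A row lasts 1/10 s, in which the tool goes at most 50 mm and 8.59 degrees, less where a joint would pass 70% of its speed; a pose out of reach is approached as far as the arm can. A call with a gripper value outside its range is refused whole. The fingers move at their own pace and stop on an object; the grip force is fixed at half the most. Time passes only in rows, so rows that do not move let the fingers close. It gives the time, the measured TCP pose, the force and the opening at its end, in the units of the state.
- env.state(): the state, without advancing time (a new reading comes with each control period).
- env.camera(name): name is "scene" or "top" or "wrist"; returns a dict with "frame" (384x512x3 uint8, blue, green, red), "range_z" (384x512 float32, m along the optical axis (not along the pixel's ray), 0 where there is no reading), "fov_y" (degrees; the focal length in pixels is half the picture's height over the tangent of half this angle, whatever the lens; pixels are square), "cx", "cy" (the principal point, pixels), "T" (4x4, takes a point from camera to world coordinates). Camera axes: x right, y down, z forward; pixel columns grow to the right and rows downward; lengths in m; the calibration is good to about 2 mm. A picture is of the moment at which its call begins.
- env.close_job(): hands the job in, once; it reports no verdict.
The state is a dict: "t": time; "q": joint angles; "joint_velocities": joint speeds; "effort": joint torques, N m; "tool_pos": TCP position; "ee_rot": TCP orientation; "ft_force": force on the tool from outside, world axes, zero at the start; "torque": the same for the moment, N m; "width": finger opening in m.
Only numpy, scipy, OpenCV 4.12 (cv2) and the standard library are available. Lean on these libraries where they do the work, as an engineer would, in place of code of your own. Each camera call takes 0.05 s, during which the arm holds its last target.

## Task

Two fresh resin prints stand loose on a carrier tray in its drain cradle, one much heavier than the other, so mind where the load balances. Pinch the tray's teal handle gently (it is brittle: grip with 40 N or less) and lift the tray smoothly straight up, level all the way, until its underside is about 10 cm above the cradle's rails. Hold it there level and still for three seconds and finish while still holding it, without touching the prints, both still standing on the tray, or disturbing the other things on the table.

Things in the scene. Friction and masses are not known exactly. Their poses are not given: they have to be found in the camera images.
- carrier: Carrier tray 130 (x) by 280 mm (y), aluminium floor 6 mm thick, black rim to 16 mm; 0.28 kg, itself balanced at its centre. A brittle flat-sided teal handle bar runs along its y over the centre: 12 thick (x), 118 long (y), 22 tall (z), its centre 112 mm above the underside, posts at y = +-55 mm; 20 to 40 N of grip carries it. Origin: centre of the underside; z up. Loose in the cradle at the start.
- cradle: Fixed drain cradle: black drip pan 170 by 330 mm with two grey cross rails whose tops are 50 mm above the table (the carrier's underside rests there, same axes as the carrier) and eight aluminium guide tabs around the carrier, 3 to 4 mm clear of it, reaching 18 mm above the carrier's underside. Origin: centre of its underside on the table; z up.
- heavy_print: Loose amber resin print, 260 g, on a steel base disc: solid puck 64 mm across and 30 mm tall with a bent vessel on top, 80 mm tall in all, standing on the carrier's floor near one end of the tray, beyond a handle post (about 98 mm from the tray's centre along its y; either end). Its weight can differ by a tenth. Origin: centre of its underside; z up.
- light_print: Loose clear resin print, 35 g: thin round raft 54 mm across and 6 mm thick with a slim vessel, 78 mm tall in all, standing near the other end of the carrier. Origin: centre of its underside; z up.
- resin_bottle: Bystander: amber bottle, 72 mm across, 170 mm tall, origin at the centre of its underside.
- wash_bottle: Bystander: white bottle, 64 mm across, 160 mm tall, origin at the centre of its underside.
- scraper: Bystander: scraper (spatula) lying flat along its own x, origin at its middle underneath.
- cup: Bystander: green cup, 76 mm across, 75 mm tall, origin at the centre of its underside.
- dental_model: Bystander: small white dental arch on a yellow plate, 50 by 66 mm, 19 mm tall, origin at the centre of its underside.
Not all that is in view belongs to the job. Leave any blue look-alike of the heavy_print alone.

How it is judged:
By the outcome, as a careful person would: the job done as asked, in the order asked, and still so for the second after the job is handed in, while the arm keeps its last pose, push and grip.
It also fails if it takes over 35 s, if anything falls off the work surface, if the arm or the gripper's body presses on something with over 40 N, if the wrist force passes 120 N, or if a joint passes its speed limit or range.

## Working session

There is one attempt and no reset: what is moved stays moved. The work goes in short steps, Python scripts to look and compute and a tool call to move; the robot and the scene stay as the last step left them, time stands still between calls to the robot, and variables do not carry over. Pictures are saved under pics/ and viewed, and the job is handed in when it is done.

Besides the shell and the picture viewer there is one more tool, called by a JSON object that holds its "name" and its "arguments". jog_arm: Moves the arm, as the interface text tells. Its arguments: {"type":"object","properties":{"moves":{"type":"array"}},"required":["moves"]}

```bash
mkdir -p pics; cat > h.py <<'E'
import numpy as np, cv2
from cell import env
def cam(n):
    c=env.camera(n); c['f']=192/np.tan(np.radians(c['fov_y'])/2); return c
def pts(c):
    z=c['range_z']; v,u=np.mgrid[:384,:512]
    P=np.stack([(u-c['cx'])/c['f']*z,(v-c['cy'])/c['f']*z,z],-1)
    return P@c['T'][:3,:3].T+c['T'][:3,3]
E
python3 - <<'E'
from h import *
s=env.state();print({k:np.round(v,3) for k,v in s.items()},env.grip_depth)
for n in ['top','scene','wrist']:
    c=cam(n);cv2.imwrite(f'pics/{n}0.png',c['frame']);np.savez(f'{n}0.npz',**c)
    print(n,c['fov_y'],c['cx'],c['cy'],np.round(c['T'],3).tolist())
E
```

```text
{'t': np.float64(0.0), 'q': array([ 1.063,  0.246,  1.559, -0.   ,  1.339, -0.174]), 'joint_velocities': array([-0.003, -0.001,  0.001,  0.   , -0.   ,  0.   ]), 'effort': array([ 2.0000e-03, -4.1583e+01, -3.1461e+01,  6.9000e-02,  3.3000e-02,
       -0.0000e+00]), 'tool_pos': array([0.213, 0.614, 0.204]), 'ee_rot': array([ 0.   ,  0.815,  0.58 , -0.001]), 'ft_force': array([-0.109,  0.066, -0.227]), 'torque': array([0.03 , 0.005, 0.019]), 'width': np.float64(0.094)} 0.0188
top 54.946803293071525 255.05238193565265 192.15083969834353 [[-0.004, -0.995, 0.1, 0.352], [-1.0, 0.005, 0.007, 0.003], [-0.007, -0.1, -0.995, 1.239], [0.0, 0.0, 0.0, 1.0]]
scene 56.96341897045147 263.2139307537888 189.99828779348366 [[-0.388, 0.613, -0.688, 1.196], [0.922, 0.253, -0.293, 0.302], [-0.006, -0.748, -0.664, 0.746], [0.0, 0.0, 0.0, 1.0]]
wrist 62.77088290750099 258.6967092365249 191.72193894990616 [[0.327, 0.909, 0.259, 0.136], [0.945, -0.314, -0.092, 0.64], [-0.002, 0.275, -0.961, 0.383], [0.0, 0.0, 0.0, 1.0]]
```

View pics/top0.png

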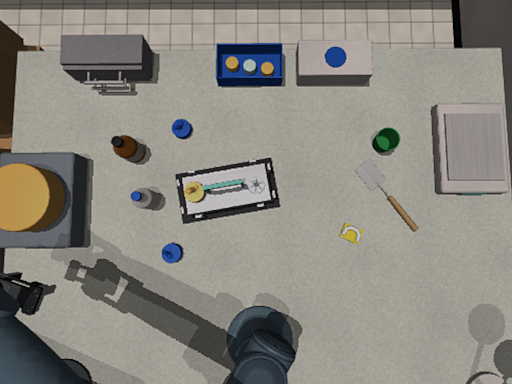

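View pics/scene0.png

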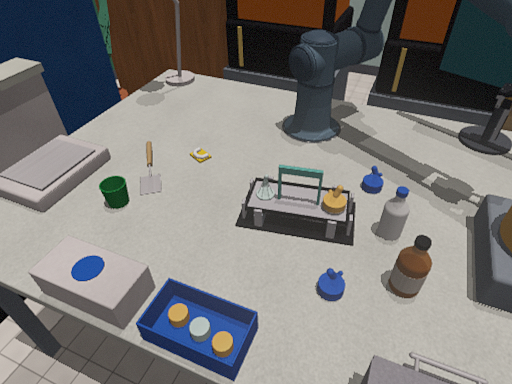

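View pics/wrist0.png

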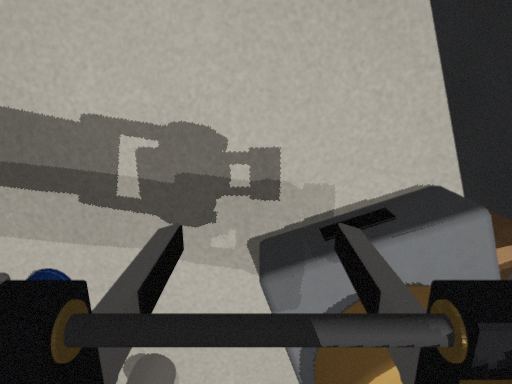

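The top view shows the tray around (228,190). The amber heavy print is on the left (+y) at (193,192), the clear print is at (257,184), and the teal bar runs from (203,187) to (243,182). I'll measure these next.

```bash
cat > m.py <<'E'
from h import *
def meas(c,tag):
    P=pts(c);hsv=cv2.cvtColor(c['frame'],cv2.COLOR_BGR2HSV)
    ok=(c['range_z']>0)&(P[...,0]>.3)&(P[...,0]<.75)&(abs(P[...,1])<.35)
    teal=ok&(hsv[...,0]>78)&(hsv[...,0]<98)&(hsv[...,1]>90)&(P[...,2]>.12)
    amber=ok&(hsv[...,0]>12)&(hsv[...,0]<30)&(hsv[...,1]>100)&(P[...,2]>.05)
    for n,m in [('teal',teal),('amber',amber)]:
        Q=P[m]
        if len(Q)<5: print(tag,n,len(Q));continue
        print(tag,n,len(Q),'med',np.round(np.median(Q,0),4),'min',np.round(Q.min(0),4),'max',np.round(Q.max(0),4))
        if n=='teal':
            top=Q[Q[:,2]>np.percentile(Q[:,2],90)-.006]
            r=cv2.minAreaRect((top[:,:2]*1000).astype(np.float32)); print('  rect top',r,'z',np.percentile(top[:,2],[10,50,90]))
            l=cv2.fitLine((top[:,:2]).astype(np.float32),cv2.DIST_HUBER,0,.01,.01).ravel();print('  line',l,np.degrees(np.arctan2(l[1],l[0])))
            d=(top[:,:2]-l[2:])@l[:2];print('  ends',l[2:]+l[:2]*d.min(),l[2:]+l[:2]*d.max())
            w=np.array([-l[1],l[0]]);e=(top[:,:2]-l[2:])@w;print('  across',np.percentile(e,[1,99]))
        else:
            t=Q[(abs(Q[:,2]-.086)<.008)]
            if len(t)>5:print('  puck',len(t),cv2.minEnclosingCircle((t[:,:2]*1000).astype(np.float32)))
    return P,ok
if __name__=='__main__':
    for n in ['top','scene']:
        c=dict(np.load(n+'0.npz'));P,ok=meas(c,n)
        im=c['frame']
        # rim: dark pixels at z ~ .066
        dark=ok&(im.max(-1)<60)&(abs(P[...,2]-.066)<.006);Q=P[dark]
        print('rim',len(Q),cv2.minAreaRect((Q[:,:2]*1000).astype(np.float32)))
        dark=ok&(im.max(-1)<60)&(P[...,2]<.03);Q=P[dark&(P[...,0]>.4)]
        print('pan',len(Q),cv2.minAreaRect((Q[:,:2]*1000).astype(np.float32)))
        fl=ok&(abs(P[...,2]-.056)<.004)&(im.min(-1)>110);Q=P[fl];print('floor',len(Q),np.median(Q,0),cv2.minAreaRect((Q[:,:2]*1000).astype(np.float32)))
        cr=im[130:270,150:350] if n=='top' else im[140:260,210:390]
        cv2.imwrite(f'pics/{n}_crop.png',cv2.resize(cr,None,fx=4,fy=4,interpolation=cv2.INTER_CUBIC))
E
python3 m.py
```

```text
top teal 151 med [0.4836 0.1065 0.1736] min [0.4678 0.0476 0.1204] max [0.4956 0.162  0.1779]
  rect top ((482.8575439453125, 105.26707458496094), (11.397393226623535, 114.35284423828125), 9.714781761169434) z [0.17155147 0.17383386 0.17606236]
  line [ 0.16667199 -0.9860124   0.483121    0.10452791] -80.40562
  ends [0.47346177 0.16167083] [0.49252314 0.04890599]
  across [-0.00554497  0.00489089]
top amber 313 med [0.4685 0.2017 0.0878] min [0.4409 0.1721 0.0541] max [0.5055 0.2414 0.1374]
  puck 220 ((471.7818908691406, 203.26475524902344), 31.940858840942383)
rim 312 ((494.5403137207031, 135.30404663085938), (366.30621337890625, 257.7809753417969), 66.96089172363281)
pan 909 ((501.9666748046875, 121.0675277709961), (402.14862060546875, 294.0243225097656), 66.08415222167969)
floor 2048 [0.47895108 0.09526788 0.05628998] ((478.0042419433594, 104.45304870605469), (134.16392517089844, 271.9344482421875), 9.663656234741211)
scene teal 140 med [0.4875 0.109  0.1731] min [0.4741 0.0489 0.1289] max [0.5022 0.1617 0.1761]
  rect top ((486.9010009765625, 105.37034606933594), (9.419528007507324, 113.85842895507812), 10.282877922058105) z [0.17138393 0.17369519 0.17542071]
  line [ 0.17029397 -0.9853933   0.4904165   0.09086236] -80.19508
  ends [0.47818277 0.16165191] [0.49757761 0.04942511]
  across [-0.00545125  0.00353123]
scene amber 453 med [0.4827 0.2071 0.0875] min [0.4073 0.1728 0.0582] max [0.5048 0.2355 0.1375]
  puck 260 ((474.07330322265625, 204.8056182861328), 31.18984031677246)
rim 340 ((486.2496337890625, 106.2197265625), (135.55430603027344, 279.8326416015625), 9.71741008758545)
pan 1683 ((499.39703369140625, 108.03955078125), (146.1309356689453, 326.103271484375), 9.232522964477539)
floor 1592 [0.49768943 0.09687519 0.05755985] ((497.5474853515625, 145.31488037109375), (365.41497802734375, 239.78880310058594), 66.39973449707031)
```

{"name": "jog_arm", "arguments": {"moves": [[0,0,-0.6,7.65,1],[0,0,-0.6,7.65,1],[0,0,-0.6,7.65,1],[0,0,-0.6,7.65,1],[0,0,-0.6,7.65,1],[0,0,-0.6,7.65,1],[0,0,-0.6,7.65,1],[0,0,-0.6,7.65,1]]}}

```text
t: 0.95
tool_pos: [0.2128, 0.6139, 0.2532]
ee_rot: [0.0, 0.997, 0.082, -0.0]
ft_force: [0.7, -0.4, 0.0]
width: 0.0939
```

```bash
cat > g.py <<'E'
from h import *
from scipy.spatial.transform import Rotation as R
import sys
def go(tx,ty,tz,yaw):
    s=env.state();q=s['ee_rot'];M=R.from_quat([q[1],q[2],q[3],q[0]]).as_matrix()
    d=np.array([tx,ty,tz])-s['tool_pos']
    print('t',s['t'],'pos',np.round(s['tool_pos'],4),'shift cm',np.round(M.T@d*100,2),'turn',round(np.degrees(np.arctan2(M[1,0],M[0,0]))-yaw,2),'z',np.round(M[:,2],4),'F',np.round(s['ft_force'],2),'M',np.round(s['torque'],3),'w',s['width'],'q',np.round(s['q'],2))
go(*map(float,sys.argv[1:]))
E
python3 g.py .478 .1437 .25 9.7
```

```text
t 0.95 pos [0.2128 0.6139 0.2532] shift cm [18.52 50.71  0.35] turn -0.34 z [-4.e-04 -7.e-04 -1.e+00] F [ 0.71 -0.39  0.04] M [-0.022  0.068  0.02 ] w 0.09391060120611881 q [1.06 0.21 1.51 0.   1.42 0.9 ]
```

{"name": "jog_arm", "arguments": {"moves": [[0.6,1.6,0,0,1],[1.2,3.2,0,0,1],[1.3,3.5,0,0,1],[1.3,3.5,0,0,1],[1.3,3.5,0,0,1],[1.3,3.5,0,0,1],[1.3,3.5,0,0,1],[1.3,3.5,0,0,1]]}}

```text
t: 1.75
tool_pos: [0.3513, 0.3735, 0.2528]
ee_rot: [0.0, 0.996, 0.086, -0.0]
ft_force: [1.1, 0.8, 0.4]
width: 0.094
```

{"name": "jog_arm", "arguments": {"moves": [[1.3,3.5,0,0,1],[1.3,3.5,0,0,1],[1.3,3.5,0,0,1],[1.3,3.5,0,0,1],[1.3,3.5,0,0,1],[1.2,3.5,0,0,1],[1.0,3.0,0,0,1],[0.5,1.2,0,0,1]]}}

```text
t: 2.55
tool_pos: [0.4842, 0.1402, 0.2528]
ee_rot: [0.0, 0.996, 0.084, -0.0]
ft_force: [0.0, -0.5, -0.0]
width: 0.0942
```

```bash
python3 g.py .478 .1437 .25 9.7; python3 - <<'E'
from h import *
from m import meas
c=cam('wrist');cv2.imwrite('pics/w1.png',c['frame']);meas(c,'w')
E
python3 g.py .478 .1437 .143 9.7
```

```text
t 2.55 pos [0.4842 0.1402 0.2528] shift cm [-0.56 -0.45  0.28] turn -0.07 z [-8.e-04 -6.e-04 -1.e+00] F [ 0.01 -0.48 -0.03] M [-0.015  0.036 -0.036] w 0.09418691498516307 q [ 0.06 -0.14  1.87 -0.    1.41 -0.11]
w teal 2213 med [0.483  0.1363 0.1726] min [0.4119 0.0478 0.1208] max [0.5472 0.1842 0.3747]
  rect top ((480.2088928222656, 160.3395538330078), (124.90805053710938, 26.803220748901367), 9.735321044921875) z [0.36506819 0.37068781 0.37355779]
  line [0.99436325 0.10602722 0.4768514  0.16523185] 6.086353
  ends [0.41687286 0.15883645] [0.54084456 0.17205533]
  across [-0.01902693  0.01108842]
w amber 5299 med [0.4744 0.1762 0.3586] min [ 0.4061 -0.0373  0.0537] max [0.5582 0.2379 0.3755]
  puck 1560 ((472.2315673828125, 204.03424072265625), 31.367090225219727)
t 2.6 pos [0.4847 0.14   0.2529] shift cm [-0.6  -0.49 10.99] turn -0.12 z [-4.e-04 -9.e-04 -1.e+00] F [ 0.2  -1.19 -0.49] M [-0.154  0.084 -0.022] w 0.0938612659308247 q [ 0.06 -0.14  1.87 -0.    1.41 -0.11]
```

View pics/w1.png

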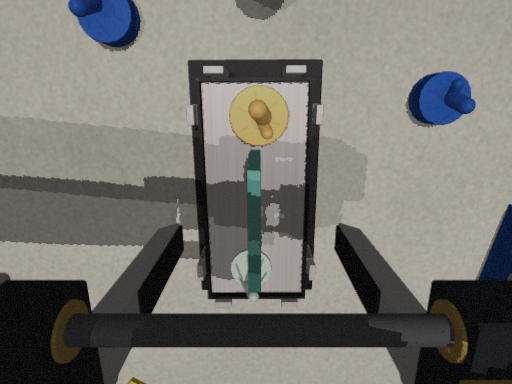

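The wrist view shows the amber print at (260,115), the bar running down column 253, and the light print at (251,267). I'll refine the measurement with a height cut on this image.

```bash
python3 - <<'E'
from h import *
c=cam('wrist');np.savez('w1.npz',**c);P=pts(c);hsv=cv2.cvtColor(c['frame'],cv2.COLOR_BGR2HSV)
m=(hsv[...,0]>78)&(hsv[...,0]<98)&(hsv[...,1]>60)&(abs(P[...,2]-.173)<.005)&(P[...,1]<.25)
m[300:]=0
Q=P[m];a=np.radians(9.7);ex=np.array([np.cos(a),np.sin(a)]);ey=np.array([-np.sin(a),np.cos(a)])
print(len(Q),cv2.minAreaRect((Q[:,:2]*1000).astype(np.float32)),np.median(Q[:,2]))
x=Q[:,:2]@ex;y=Q[:,:2]@ey;print('x',np.percentile(x,[2,50,98]),'y',np.percentile(y,[0.5,99.5]),'fit',np.degrees(np.polyfit(y,x,1)[0]))
for T in ([.478,.1437],[.4845,.1055]): print('target',T@ex,T@ey)
# floor box
v=(abs(P[...,2]-.056)<.004);v[300:]=0
F=P[v];x=F[:,:2]@ex;y=F[:,:2]@ey;print('floor x',np.percentile(x,[1,99]),'y',np.percentile(y,[1,99]))
v=(abs(P[...,2]-.066)<.004);v[300:]=0
F=P[v&(hsv[...,2]<50)&(P[...,1]<.27)];x=F[:,:2]@ex;y=F[:,:2]@ey;print('rim x',np.percentile(x,[1,99]),'y',np.percentile(y,[1,99]))
L=P[(abs(P[...,2]-.062)<.003)&(hsv[...,2]>60)];L=L[(L[:,1]<.08)]
y=L[:,:2]@ey;x=L[:,:2]@ex;print('raft',len(L),np.percentile(x,[2,98]),np.percentile(y,[2,98]))
A=P[(abs(P[...,2]-.086)<.004)&(hsv[...,0]>12)&(hsv[...,0]<32)&(hsv[...,1]>80)];A=A[(A[:,1]>.15)&(A[:,1]<.25)]
(cc,r)=cv2.minEnclosingCircle((A[:,:2]*1000).astype(np.float32));cc=np.array(cc)/1e3;print('puck',cc@ex,cc@ey,r)
s=env.state();t=s['tool_pos'][:2];print('tool',t@ex,t@ey)
E
```

```text
1544 ((484.60662841796875, 105.89659118652344), (11.518949508666992, 118.10325622558594), 10.131134033203125) 0.17223312422934017
x [0.49016661 0.49552039 0.50080232] y [-0.03528555  0.08124469] fit -0.1438780881396918
target 0.4953781820679628 0.06110766507599703
target 0.4953489603176573 0.022358611589630296
floor x [0.43385058 0.56464021] y [-0.11318542  0.15825374]
rim x [0.43038027 0.56027256] y [-0.11660129  0.15874401]
raft 712 [0.42647287 0.56472903] [-0.12184132 -0.05185681]
puck 0.49967285023474484 0.1214549116912525 31.64761734008789
tool 0.5009397174370747 0.05799604410253909
```

{"name": "jog_arm", "arguments": {"moves": [[-0.3,-0.2,0.5,0,1],[-0.25,-0.13,1.5,0,1],[0,0,1.5,0,1],[0,0,1.5,0,1],[0,0,1,0,1],[0,0,0.5,0,1],[0,0,0,0,1],[0,0,0,0,1]]}}

```text
t: 3.45
tool_pos: [0.4784, 0.1453, 0.1888]
ee_rot: [0.0, 0.996, 0.084, 0.0]
ft_force: [-0.0, -0.4, 0.4]
width: 0.0938
```

```bash
python3 g.py .478 .1439 .143 9.8
```

```text
t 3.45 pos [0.4784 0.1453 0.1888] shift cm [-0.07  0.13  4.58] turn -0.12 z [ 7.e-04  1.e-04 -1.e+00] F [-0.01 -0.43  0.4 ] M [-0.043  0.017  0.002] w 0.09377453784626487 q [ 0.07 -0.1   1.95  0.    1.29 -0.1 ]
```

{"name": "jog_arm", "arguments": {"moves": [[-0.05,0.1,0.6,0,1],[0,0,1.0,0,1],[0,0,1.0,0,1],[0,0,1.0,0,1],[0,0,0.7,0,1],[0,0,0.3,0,1],[0,0,0,0,1],[0,0,0,0,0.6]]}}

```text
t: 4.25
tool_pos: [0.4779, 0.1442, 0.1427]
ee_rot: [0.0, 0.996, 0.084, 0.0]
ft_force: [0.2, 0.4, 0.1]
width: 0.089
```

```bash
python3 g.py .478 .1439 .143 9.8; python3 - <<'E'
from h import *
c=cam('wrist');cv2.imwrite('pics/w2.png',c['frame'])
E
```

```text
t 4.25 pos [0.4779 0.1442 0.1427] shift cm [-0.    0.04 -0.03] turn -0.13 z [ 5.e-04  0.e+00 -1.e+00] F [0.17 0.4  0.12] M [-0.073  0.012 -0.003] w 0.08900617169506043 q [ 0.07 -0.04  1.99 -0.    1.19 -0.1 ]
```

View pics/w2.png

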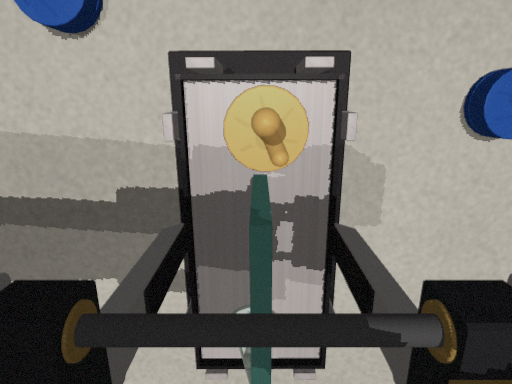

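The fingers straddle the bar evenly, with the bar at column 260 and the fingers at 185 and 335. Closing gradually.

{"name": "jog_arm", "arguments": {"moves": [[0,0,0,0,0.45],[0,0,0,0,0.35],[0,0,0,0,0.28],[0,0,0,0,0.22],[0,0,0,0,0.18],[0,0,0,0,0.15],[0,0,0,0,0.12],[0,0,0,0,0.08]]}}

```text
t: 5.1
tool_pos: [0.4777, 0.1443, 0.1425]
ee_rot: [-0.0, 0.996, 0.084, 0.0]
ft_force: [1.1, -0.8, -0.6]
width: 0.0211
```

{"name": "jog_arm", "arguments": {"moves": [[0,0,0,0,0],[0,0,0,0,0],[0,0,0,0,0],[0,0,0,0,0],[0,0,0,0,0]]}}

```text
t: 5.6
tool_pos: [0.478, 0.1443, 0.1426]
ee_rot: [-0.0, 0.996, 0.084, 0.0]
ft_force: [3.5, 0.4, -1.4]
width: 0.0121
```

```bash
python3 g.py .478 .1439 .143 9.8
```

```text
t 5.6 pos [0.478  0.1443 0.1426] shift cm [-0.01  0.04 -0.04] turn -0.13 z [ 9.e-04  2.e-04 -1.e+00] F [ 3.46  0.44 -1.38] M [ 0.063 -0.503 -0.078] w 0.01210693345884705 q [ 0.07 -0.04  1.99  0.    1.19 -0.1 ]
```

{"name": "jog_arm", "arguments": {"moves": [[0,0,-0.05,0,0],[0,0,-0.1,0,0],[0,0,-0.1,0,0],[0,0,-0.1,0,0],[0,0,-0.1,0,0],[0,0,-0.05,0,0],[0,0,0,0,0],[0,0,0,0,0]]}}

```text
t: 6.4
tool_pos: [0.4777, 0.1442, 0.1474]
ee_rot: [-0.0, 0.996, 0.084, -0.0]
ft_force: [0.2, -0.3, -5.6]
width: 0.0117
```

```bash
cat > lv.py <<'E'
from h import *
import sys
a=np.radians(9.8);ex=np.array([np.cos(a),np.sin(a)]);ey=np.array([-np.sin(a),np.cos(a)])
for i in range(3):
    s=env.state();M=s['torque'];print('t',s['t'],s['tool_pos'],'F',np.round(s['ft_force'],2),'Mtray',np.round([M[:2]@ex,M[:2]@ey],3),s['width'])
    if i<2: c=cam('wrist' if i==0 else 'scene'); cv2.imwrite(f'pics/{sys.argv[1]}{i}.png',c['frame'])
    if i<2:
        P=pts(c);hsv=cv2.cvtColor(c['frame'],cv2.COLOR_BGR2HSV)
        z0=s['tool_pos'][2]-.1426+.056
        D=P[...,:2]-[.4846,.1059];x=D@ex;y=D@ey
        m=(abs(P[...,2]-z0)<.02)&(abs(x)<.05)&(abs(y)<.12)&(hsv[...,1]<40)&(c['frame'].min(-1)>60)
        if i==0: m[300:]=0
        m&=(abs(y)<.06)|(np.abs(x)>.037)
        A=np.c_[x[m],y[m],np.ones(m.sum())];z=P[...,2][m]
        for _ in range(4):
            k=np.linalg.lstsq(A,z,rcond=None)[0];g=abs(A@k-z)<.004;A=A[g];z=z[g]
        print('floor',len(z),'slope deg x,y',np.degrees(k[:2]).round(2),'z',k[2].round(4))
        t=(hsv[...,0]>78)&(hsv[...,0]<98)&(hsv[...,1]>60)&(abs(P[...,2]-z0-.117)<.005)&(abs(x)<.02)&(abs(y)<.065)
        if t.sum()>20: print('bar slope y',np.degrees(np.polyfit(y[t],P[...,2][t],1)[0]).round(2),t.sum(),np.median(P[...,2][t]))
E
python3 lv.py L1
```

```text
t 6.4 [0.47765018 0.1442459  0.14743601] F [ 0.24 -0.27 -5.56] Mtray [-0.022  0.086] 0.011693609933213492
floor 8990 slope deg x,y [-0.05  0.01] z 0.0603
bar slope y -0.09 2748 0.17722984756098836
t 6.45 [0.47766352 0.14423395 0.14743894] F [ 0.26  0.19 -6.04] Mtray [-0.049  0.144] 0.011370642975270075
floor 1098 slope deg x,y [-0.05 -0.01] z 0.0626
bar slope y -0.03 124 0.17799285454361585
t 6.5 [0.47766269 0.14422157 0.14742398] F [ 0.52 -0.17 -5.52] Mtray [-0.064  0.068] 0.011805855677954015
```

View pics/L11.png

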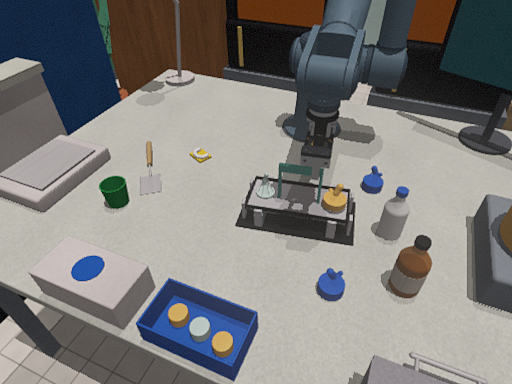

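The tray is level to within 0.1° and fully carried, at about 5.6 N with a small moment. I'll continue lifting smoothly.

{"name": "jog_arm", "arguments": {"moves": [[0,0,-0.1,0,0],[0,0,-0.2,0,0],[0,0,-0.3,0,0],[0,0,-0.4,0,0],[0,0,-0.4,0,0],[0,0,-0.4,0,0],[0,0,-0.4,0,0],[0,0,-0.4,0,0]]}}

```text
t: 7.3
tool_pos: [0.4777, 0.1442, 0.1739]
ee_rot: [0.0, 0.996, 0.084, 0.0]
ft_force: [-0.3, -0.2, -5.9]
width: 0.0116
```

{"name": "jog_arm", "arguments": {"moves": [[0,0,-0.4,0,0],[0,0,-0.4,0,0],[0,0,-0.4,0,0],[0,0,-0.4,0,0],[0,0,-0.4,0,0],[0,0,-0.4,0,0],[0,0,-0.4,0,0],[0,0,-0.4,0,0]]}}

```text
t: 8.1
tool_pos: [0.4777, 0.1442, 0.2058]
ee_rot: [0.0, 0.996, 0.084, -0.0]
ft_force: [0.7, 0.2, -5.6]
width: 0.0121
```

{"name": "jog_arm", "arguments": {"moves": [[0,0,-0.4,0,0],[0,0,-0.4,0,0],[0,0,-0.4,0,0],[0,0,-0.4,0,0],[0,0,-0.4,0,0],[0,0,-0.4,0,0],[0,0,-0.4,0,0],[0,0,-0.3,0,0]]}}

```text
t: 8.9
tool_pos: [0.4778, 0.1443, 0.2369]
ee_rot: [-0.0, 0.996, 0.084, 0.0]
ft_force: [0.1, 0.8, -6.9]
width: 0.0116
```

{"name": "jog_arm", "arguments": {"moves": [[0,0,-0.3,0,0],[0,0,-0.2,0,0],[0,0,-0.1,0,0],[0,0,0,0,0],[0,0,0,0,0],[0,0,0,0,0]]}}

```text
t: 9.5
tool_pos: [0.4776, 0.1442, 0.2423]
ee_rot: [-0.0, 0.996, 0.084, -0.0]
ft_force: [0.5, 0.6, -5.7]
width: 0.0117
```

```bash
python3 lv.py L2
```

```text
t 9.5 [0.47759672 0.14423761 0.24226623] F [ 0.54  0.65 -5.66] Mtray [-0.043  0.081] 0.011671306926750802
floor 8999 slope deg x,y [-0.07  0.02] z 0.1551
bar slope y -0.11 2747 0.2720500907541963
t 9.55 [0.47758806 0.14423818 0.24224709] F [ 0.13 -0.6  -5.65] Mtray [-0.026  0.064] 0.011706495265409012
floor 1115 slope deg x,y [-0.01 -0.09] z 0.1574
bar slope y 0.3 165 0.2732151478616389
t 9.6 [0.47761153 0.14424281 0.24227973] F [ 0.09  0.54 -4.69] Mtray [-0.088  0.119] 0.011936160620433515
```

View pics/L21.png

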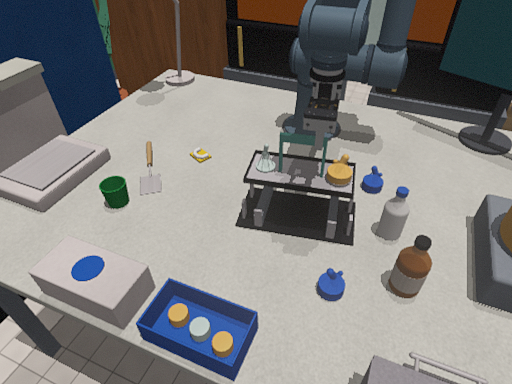

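The tray is raised 99.7 mm and level, and both prints are standing (light at (265,165), heavy at (340,175)). Holding for more than 3 s.

{"name": "jog_arm", "arguments": {"moves": [[0,0,0,0,0],[0,0,0,0,0],[0,0,0,0,0],[0,0,0,0,0],[0,0,0,0,0],[0,0,0,0,0],[0,0,0,0,0],[0,0,0,0,0]]}}

```text
t: 10.4
tool_pos: [0.4777, 0.1442, 0.2425]
ee_rot: [-0.0, 0.996, 0.084, -0.0]
ft_force: [-0.8, -0.7, -5.9]
width: 0.0119
```

{"name": "jog_arm", "arguments": {"moves": [[0,0,0,0,0],[0,0,0,0,0],[0,0,0,0,0],[0,0,0,0,0],[0,0,0,0,0],[0,0,0,0,0],[0,0,0,0,0],[0,0,0,0,0]]}}

```text
t: 11.2
tool_pos: [0.4777, 0.1442, 0.2424]
ee_rot: [0.0, 0.996, 0.084, -0.0]
ft_force: [0.5, -0.2, -4.8]
width: 0.0117
```

{"name": "jog_arm", "arguments": {"moves": [[0,0,0,0,0],[0,0,0,0,0],[0,0,0,0,0],[0,0,0,0,0],[0,0,0,0,0],[0,0,0,0,0],[0,0,0,0,0],[0,0,0,0,0]]}}

```text
t: 12.0
tool_pos: [0.4777, 0.1442, 0.2425]
ee_rot: [0.0, 0.996, 0.084, 0.0]
ft_force: [-1.1, 0.9, -5.4]
width: 0.0119
```

{"name": "jog_arm", "arguments": {"moves": [[0,0,0,0,0],[0,0,0,0,0],[0,0,0,0,0],[0,0,0,0,0],[0,0,0,0,0],[0,0,0,0,0],[0,0,0,0,0],[0,0,0,0,0]]}}

```text
t: 12.8
tool_pos: [0.4777, 0.1442, 0.2425]
ee_rot: [-0.0, 0.996, 0.084, -0.0]
ft_force: [0.4, -0.4, -5.2]
width: 0.0117
```

{"name": "jog_arm", "arguments": {"moves": [[0,0,0,0,0],[0,0,0,0,0],[0,0,0,0,0],[0,0,0,0,0]]}}

```text
t: 13.2
tool_pos: [0.4777, 0.1442, 0.2425]
ee_rot: [-0.0, 0.996, 0.084, 0.0]
ft_force: [0.2, 0.6, -5.7]
width: 0.0119
```

```bash
python3 lv.py L3
```

```text
t 13.2 [0.47769116 0.14423782 0.24248408] F [ 0.16  0.65 -5.69] Mtray [-0.051  0.075] 0.011896458449414376
floor 8995 slope deg x,y [-0.04  0.02] z 0.1553
bar slope y -0.05 2740 0.27225087117450664
t 13.25 [0.47769399 0.14423752 0.24242187] F [ 0.09  1.36 -5.74] Mtray [-0.057  0.076] 0.011983137571500942
floor 1112 slope deg x,y [ 0.06 -0.05] z 0.1576
bar slope y 0.01 163 0.27327051454443746
t 13.3 [0.47768329 0.14423985 0.24244895] F [-0.49  0.33 -4.95] Mtray [-0.041  0.082] 0.011831621365340472
```

View pics/L31.png

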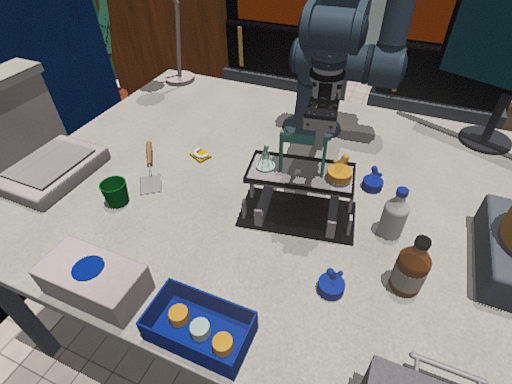

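The picture is unchanged: the tray is level, and both prints are still standing at (265,165) and (340,175).

```bash
python3 -c "
from cell import env
print(env.close_job())"
```

```text
the job is handed in; nothing more can be done
None
```

The tray is lifted and held level about 10 cm above the cradle rails, with both prints standing, and the job is handed in. I gripped the teal handle with the fixed 30 N grip, about 38 mm off-centre toward the heavy print, and lifted straight up. The arm then held still from t ≈ 9.5 s to 13.3 s.

**Last checks:**
- **Height:** the tool rose 99.9 mm from where it gripped.
- **Level:** the fitted slope of the tray floor was 0.06° or less in both directions.
- **Stillness:** the tool's position stayed within about 0.2 mm during the hold.
- **Load and grip:** the wrist read about 5.5 N. Finger opening stayed near 11.9 mm, with no sign of slipping.
- **Prints and bystanders:** the last picture shows both prints upright and nothing else visibly moved.

**Disagreements:** none failed. The wrist and scene cameras differed by 1–2 mm in height, which is within calibration. A single scene-camera bar slope of 0.3° just after the lift was not confirmed by the wrist view or by the later scene reading (0.01°).

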